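# Click the deep socket onto the impact wrench

## Task

An air impact wrench is clamped nose up in the bench vise. Fit the deep, wide socket onto its square drive, feeling for the angle rather than ramming it, and push until it clicks fully home; then tug it straight up a few millimetres, so that the sprung spindle rises with it, to prove that it is latched, and let go, leaving it fully seated. Leave the other two sockets where they stand.

Things in the scene. Friction and masses are not known exactly. Their poses are not given: they have to be found in the camera images.
- deep_socket_mid (a point): The socket to fit: dark steel cylinder, 42 mm diameter, 80 mm tall, about 0.5 kg, the only one that is both tall and wide; stands upright, hex end up, square hole down. This point is its centre, half-way up (40 mm above its lower rim); z is its axis, up. Grasp it round the upper half, more than 32 mm above its lower rim.
- square_hole (a point): Centre of the mouth of the deep socket's square drive hole, at its lower rim. Hole 21 mm wide, sides along this point's x and y axes, 30 mm deep, 2 mm chamfer at the mouth, inner groove about 13 mm above the rim for the spring balls.
- shoulder (a point): Centre of the spindle's shoulder on the wrench nose: top of a steel collar, 34 mm diameter, about 172 mm above the bench; z up. Rises with the spindle but does not turn. Fully home, the socket's lower rim rests on it (socket centre 40 mm above it). The socket must never load spindle or vise with more than 60 N, pressed, knocked or jammed; a push of 25 N is safe.
- drive_tip (a point): Centre of the square drive's top, 28 mm above the shoulder. Drive 19 mm square, tip chamfered, turned by an unknown angle NOT given by this point's axes: find it by feel or sight. It enters when within about 0.1 rad of the socket's hole (any quarter turn). Misaligned, the rim stops 3 to 7 mm below this point; aligned, it passes. Rubbed lightly the drive stays put.
- balls (a point): Level of the spring balls in two opposite faces of the drive, 13 mm above the shoulder, on the axis; this point does not turn. The socket slips on freely for about 11 mm, until its mouth meets the balls, then takes some 8 to 20 N to snap home over the last 17 mm.
- spindle (a joint): How far the sprung spindle is pulled up out of the wrench nose, m: 0 at rest on its stop, 0.008 at most. 4 mm of rise takes about 7 N, 8 mm about 9 N (besides the socket's weight); 4 mm or more for half a second proves the latch; pulling on beyond 8 mm takes the socket off again.
- vise: The blue bench vise, fixed to the bench, with the wrench clamped in it. Origin under the middle, on the bench, straight below the shoulder; z up. Jaws 118 mm high, 110 mm wide along y, and reach 71 mm to either side along x; the wrench nose rises between them; the wrench's handle points along -y, 140 mm out, 92 mm up; the vise's screw and bar reach 125 mm out along -x, 55 mm up.
- short_socket_mid (a point): A short socket, 42 mm diameter, 50 mm tall, standing on the bench; its centre, 25 mm up. Leave alone.
- slim_socket_mid (a point): A slim socket, 31 mm diameter, 80 mm tall, standing on the bench; its centre, 40 mm up. Leave alone.

How it is judged:
By the outcome, as a careful person would: the job done as asked, in the order asked, and still so for the second after the job is handed in, with the robot touching nothing.
It also fails if it takes over 64 s, if anything falls off the work surface, if the arm or the gripper's body presses on something with over 40 N, if the wrist force passes 120 N, or if a joint passes its speed limit or range.

## Robot

A 6-joint arm with a two-finger parallel gripper is mounted at the origin on the work surface. World frame = base frame: x ahead of the robot, y to its left, z up, the work surface at z = 0. Lengths are in m, angles in rad, forces in N, time in s.
With the tool pointing down it reaches from about 0.35 to 0.85 m from the base axis. Payload 8.1 kg.
Tool frame: the origin (TCP) lies at the very end of the fingers, on their centre line; the grasp point (between the pads) lies 19 mm behind it; x points along the fingers, y is the direction in which the jaws open and shut, and the axes are right-handed (so a half turn about x gives the same grasp; the last joint's range is limited). The gripper opens to 93 mm and grips with 3 to 60 N. Pads are 15 mm wide; open, the fingers measure 128 mm over their backs; the gripper's body (75 mm by 188 mm) begins 65 mm behind the grasp point.
Start: joints at [-1.408, 0.13, 1.488, -0, 1.523, -0.085], TCP at [0.147, -0.582, 0.219] pointing down, gripper open.
Joint ranges: [-2.96, 2.96], [-0.89, 2.26], [0.02, 2.5], [-1.34, 4.48], [0, 2.73], [-2.66, 2.66]. Speed limits (rad/s): [2.39, 2.39, 2.79, 3.14, 3.14, 3.14].

## Interface

Orientations are given as a rotation vector (axis times angle).
In Python, from plant import * gives the robot as it stands. The module is installed in compiled form; this text tells all that it offers.
- The arm moves only by the tool apply_moves, never from a script. Its argument "series" is a list of rows, each an object with "jaw": the gripper's target within -1 to 1 (shut at 1, half-way at 0, fully open at -1); "linear": the shift along the tool's x, y, z normalised to -1 to 1, where 1 is 0.6 m, a list of three; "roll": the turn about the tool's x normalised to -1 to 1, where 1 is 30 degrees. A call has 1 to 20 rows; each row is the pose to reach, as a shift and turn from the pose measured when the call began, along the tool's axes at that moment; what a row does not reach only later rows make up. A row lasts 1/8 s, in which the tool goes at most 62.5 mm and 10.7 degrees, less where a joint would pass 70% of its speed; a pose out of reach is approached as far as the arm can. A call with a number of a shift or a turn outside -1 to 1 is refused whole. A call with a gripper value outside its range is refused whole. The fingers move at their own pace and stop on an object; "force" is the grip in N (left out, the last holds). Time passes only in rows, so rows that repeat a pose let the fingers close. It gives the time, the measured TCP pose, the force and the opening at its end, in the units of the state.
- read_state(): the state, without advancing time (a new reading comes with each control period).
- read_camera(name): name is "scene" or "top" or "wrist"; returns a dict with "pixels" (480x640x3 uint8, blue, green, red), "intrinsics" (3x3 intrinsics, pixels), "rvec" (rotation vector, rad) and "tvec" (3), from world to camera coordinates, as OpenCV has them; the wrist camera has in their place "tool_from_camera" (4x4, takes a point from camera to tool coordinates, whose origin is the TCP and whose axes are the tool frame's). Camera axes: x right, y down, z forward; pixel columns grow to the right and rows downward; lengths in m; the calibration is good to about 2 mm. A picture is of the moment at which its call begins: read the wrist's pose just before it. There is no depth.
- close_job(): hands the job in, once; it reports no verdict.
The state is a dict: "t": time; "q": joint angles; "dq": joint speeds; "joint_torque": joint torques, N m; "tool_pos": TCP position; "orientation": TCP orientation; "force": force on the tool from outside, world axes, zero at the start; "wrist_torque": the same for the moment, N m; "opening": finger opening in m.
Only numpy, scipy, OpenCV 4.12 (cv2) and the standard library are available. Lean on these libraries where they do the work, as an engineer would, in place of code of your own. Each camera call takes 0.05 s, during which the arm holds its last target. There are 200 camera calls.

## Working session

There is one attempt and no reset: what is moved stays moved. The work goes in short steps, Python scripts to look and compute and a tool call to move; the robot and the scene stay as the last step left them, time stands still between calls to the robot, and variables do not carry over. Pictures are saved under pics/ and viewed, about 8 in all and at most 12, crops included, and the job is handed in when it is done.

Besides the shell and the picture viewer there is one more tool, called after "Emit:" in YAML: its name, and indented under it one key for each argument. apply_moves: Moves the arm, as the interface text tells. Its arguments: {"type":"object","properties":{"series":{"type":"array"},"force":{"type":"number"}},"required":["series"]}

```bash
mkdir -p pics; cat > h.py <<'E'
from plant import *
import numpy as np, cv2
from scipy.spatial.transform import Rotation as R
def cam(n):
    s=read_state(); c=read_camera(n); K=np.array(c["intrinsics"],float)
    if n=="wrist":
        T=np.eye(4);T[:3,:3]=R.from_rotvec(s["orientation"]).as_matrix();T[:3,3]=s["tool_pos"]
        M=T@np.array(c["tool_from_camera"])
        Rw,o=M[:3,:3],M[:3,3]
    else:
        r=R.from_rotvec(np.ravel(c["rvec"])).as_matrix(); Rw=r.T; o=-r.T@np.ravel(c["tvec"])
    return c["pixels"],K,Rw,o
def ray(K,Rw,o,u,v,z):
    d=Rw@np.linalg.solve(K,[u,v,1.]); return o+d*(z-o[2])/d[2]
def proj(K,Rw,o,p):
    q=K@(Rw.T@(np.array(p)-o)); return q[:2]/q[2]
E
python3 - <<'E'
from h import *
a,K,Rw,o=cam("top"); print(o,K[0,0]); b,K2,R2,o2=cam("scene"); print(o2,K2[0,0])
cv2.imwrite("pics/top.png",a); cv2.imwrite("pics/scene.png",b)
s=read_state(); print({k:np.round(v,3) for k,v in s.items()})
E
```

```text
[0.37978264 0.0241797  1.08909351] 538.0422606471226
[0.79873318 0.36743321 0.84453913] 565.8940892825315
{'t': np.float64(0.1), 'q': array([-1.408,  0.131,  1.489,  0.   ,  1.523, -0.085]), 'dq': array([ 0.001,  0.   , -0.002, -0.   , -0.002,  0.001]), 'joint_torque': array([ 1.0000e-03, -5.6134e+01, -4.9310e+01,  7.7000e-02,  2.9000e-02,
       -0.0000e+00]), 'tool_pos': array([ 0.147, -0.581,  0.218]), 'orientation': array([ 2.09 ,  0.262, -2.09 ]), 'force': array([ 0.047,  0.026, -0.176]), 'wrist_torque': array([-0.009, -0.001, -0.018]), 'opening': np.float64(0.093)}
```

View pics/top.png

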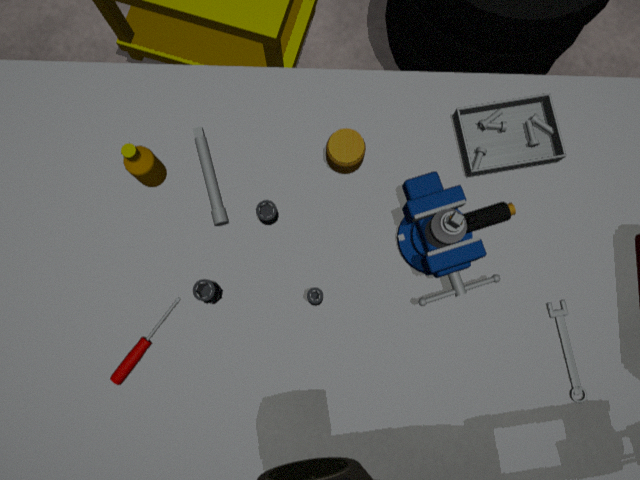

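View pics/scene.png

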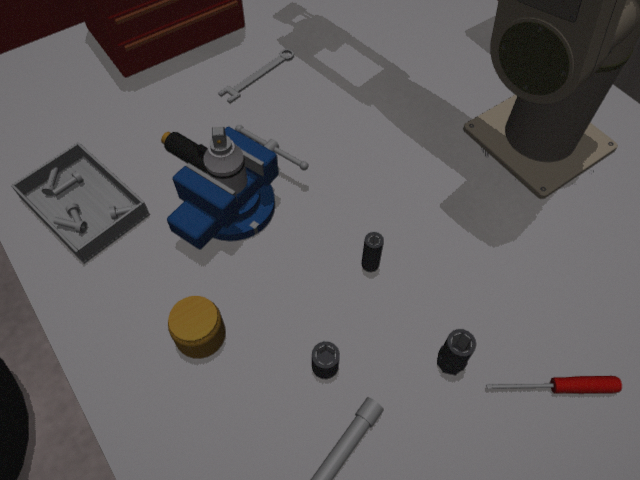

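The deep socket is at top (205,290) and scene (457,350). The short one is at top (266,211), the slim one at (315,296), and the drive at top (453,222) and scene (218,135).

```bash
python3 - <<'E'
from h import *
from scipy.optimize import least_squares
A=cam("top");B=cam("scene")
def tri(p,q):
    return least_squares(lambda x:np.r_[proj(*A[1:],x)-p,proj(*B[1:],x)-q],[.4,0,.1])
for n,p,q,z in [("deep",(205,289),(461,343),.08),("short",(267,210),(325.5,353),.05),("slim",(315,296),(373.5,239),.08),("drive",(454,220),(218,131),.2)]:
    r=tri(p,q); print(n,r.x.round(4),r.cost.round(2),ray(*A[1:],*p,z).round(4),ray(*B[1:],*q,z).round(4))
img=np.hstack([cv2.resize(A[0][260:320,170:240],None,fx=5.5,fy=5.5,interpolation=3),cv2.resize(A[0][190:250,415:485],None,fx=5.5,fy=5.5,interpolation=3)])
img2=np.hstack([cv2.resize(B[0][320:380,425:495],None,fx=5.5,fy=5.5,interpolation=3),cv2.resize(B[0][115:175,185:255],None,fx=5.5,fy=5.5,interpolation=3)])
o=np.vstack([img,img2]);o=cv2.convertScaleAbs(o,alpha=1.5,beta=20);o=cv2.resize(o,None,fx=.9,fy=.9);cv2.imwrite("pics/z.png",o);print(o.shape)
E
```

```text
deep [0.4542 0.2405 0.0735] 0.28 [0.4544 0.2382 0.08  ] [0.4567 0.2421 0.08  ]
short [0.6164 0.1325 0.0475] 0.0 [0.6159 0.1322 0.05  ] [0.6169 0.1333 0.05  ]
slim [0.4483 0.031  0.0758] 0.56 [0.447  0.0321 0.08  ] [0.4509 0.032  0.08  ]
drive [ 0.5768 -0.2029  0.1972] 3.67 [ 0.5735 -0.1999  0.2   ] [ 0.5794 -0.2029  0.2   ]
(594, 693, 3)
```

View pics/z.png

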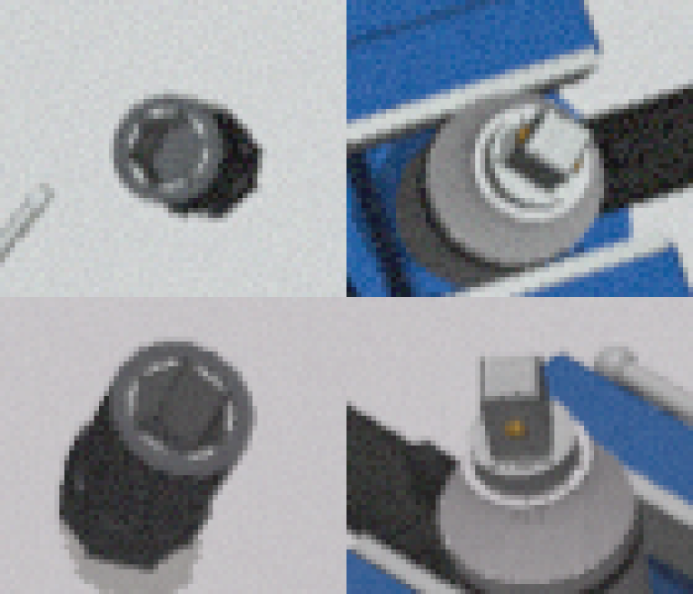

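The top-face centre of the drive is at top (458.5,219), clearly turned about 30–40° from the image axes. I'll hover over the vise for a closer look first, then go to the socket.

```bash
cat >> h.py <<'E'
def to(x,y,z):
    s=read_state(); M=R.from_rotvec(s["orientation"]).as_matrix()
    d=M.T@(np.array([x,y,z])-s["tool_pos"]); return (d/.6).round(4)
E
python3 - <<'E'
from h import *
s=read_state(); print(R.from_rotvec(s["orientation"]).as_matrix().round(3)); print(np.array(read_camera("wrist")["tool_from_camera"]).round(3))
print(to(.50,-.2,.36), to(.45,.2,.36))
E
```

```text
[[-0.     0.245 -0.969]
 [ 0.001 -0.969 -0.245]
 [-1.    -0.001 -0.   ]]
[[ 0.    -0.291  0.957 -0.167]
 [ 1.    -0.    -0.    -0.   ]
 [ 0.     0.957  0.291 -0.081]
 [ 0.     0.     0.     1.   ]]
[-0.236  -0.4723 -0.7261] [-0.2354 -1.139  -0.8088]
```

Emit:
apply_moves:
  series:
    - {"jaw":-1,"linear":[-0.2,0,0],"roll":0}
    - {"jaw":-1,"linear":[-0.236,-0.05,-0.1],"roll":0}
    - {"jaw":-1,"linear":[-0.236,-0.1,-0.2],"roll":0}
    - {"jaw":-1,"linear":[-0.236,-0.15,-0.3],"roll":0}
    - {"jaw":-1,"linear":[-0.236,-0.2,-0.4],"roll":0}
    - {"jaw":-1,"linear":[-0.236,-0.25,-0.5],"roll":0}
    - {"jaw":-1,"linear":[-0.236,-0.3,-0.6],"roll":0}
    - {"jaw":-1,"linear":[-0.236,-0.35,-0.7],"roll":0}
    - {"jaw":-1,"linear":[-0.236,-0.4,-0.8],"roll":0}
    - {"jaw":-1,"linear":[-0.236,-0.428,-0.861],"roll":0}
    - {"jaw":-1,"linear":[-0.236,-0.428,-0.861],"roll":0}
    - {"jaw":-1,"linear":[-0.236,-0.428,-0.861],"roll":0}
    - {"jaw":-1,"linear":[-0.236,-0.428,-0.861],"roll":0}

```text
t: 1.88
tool_pos: [0.5847, -0.2061, 0.3598]
orientation: [2.089, 0.261, -2.091]
force: [-0.5, -0.1, 0.1]
opening: 0.0927
```

```bash
python3 - <<'E'
from h import *
s=read_state();print(s["t"],s["tool_pos"].round(3),s["dq"].round(3))
a=cam("wrist");np.savez("w1.npz",K=a[1],R=a[2],o=a[3]);cv2.imwrite("pics/w1.png",a[0]); print(proj(*a[1:],[.575,-.205,.2]))
E
```

```text
1.875 [ 0.585 -0.206  0.36 ] [-0.023 -0.016  0.006 -0.002  0.     0.002]
[314.57733069 238.7129516 ]
```

View pics/w1.png

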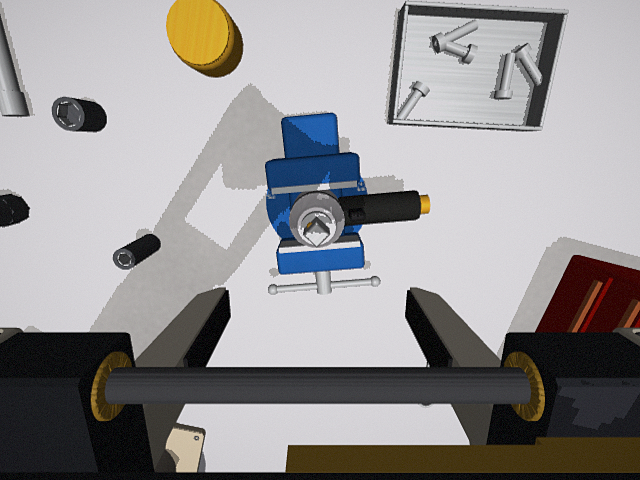

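The wrist view shows the drive at about (318,232), the vise roughly aligned with the image axes, and the handle pointing right. I'll zoom in on the drive.

```bash
python3 - <<'E'
from h import *
a=cv2.imread("pics/w1.png")[195:255,280:360]
cv2.imwrite("pics/w1z.png",cv2.resize(a,None,fx=10,fy=10,interpolation=cv2.INTER_CUBIC))
E
```

```text
(no output)
```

View pics/w1z.png

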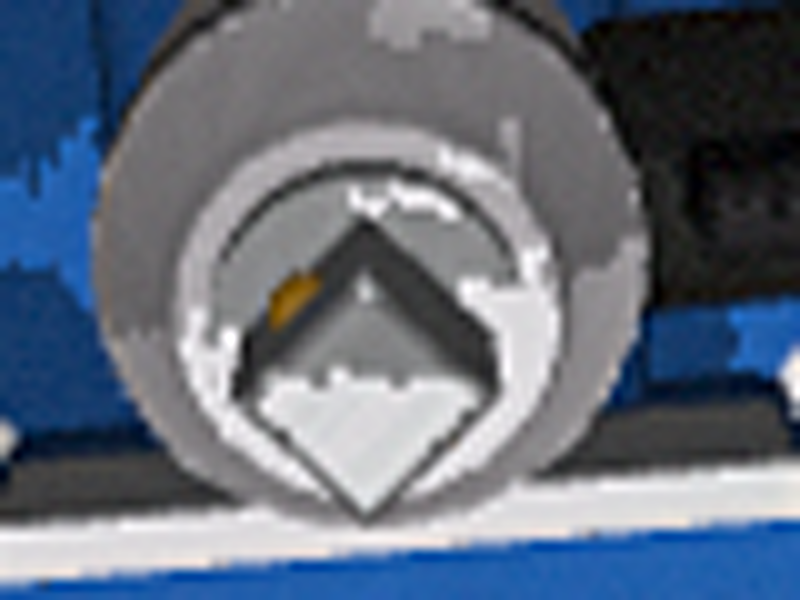

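Drive top-face corners, in zoom pixels: (365,270), (255,385), (367,515), (482,395). The collar centre is about (369,315). I'll cast these onto their planes.

```bash
python3 - <<'E'
from h import *
w=np.load("w1.npz");c=(w["K"],w["R"],w["o"])
P=[ray(*c,280+u/10,195+v/10,.2)[:2] for u,v in [(365,270),(255,385),(367,515),(482,395)]]
P=np.array(P);print(P.round(4),P.mean(0).round(4))
e=np.roll(P,-1,0)-P;print(np.linalg.norm(e,axis=1).round(4),(np.degrees(np.arctan2(e[:,1],e[:,0]))%90).round(1))
print(ray(*c,316.9,226.5,.172), [ray(*c,280+u/10,226.5,.172)[:2].round(4) for u in (178,560)])
print(to(.46,.235,.3))
E
```

```text
[[ 0.5917 -0.2027]
 [ 0.5779 -0.1951]
 [ 0.5678 -0.209 ]
 [ 0.5824 -0.2169]] [ 0.58   -0.2059]
[0.0157 0.0172 0.0166 0.0169] [61.1 53.7 61.6 56.6]
[ 0.58093495 -0.20577881  0.172     ] [array([ 0.576 , -0.1863]), array([ 0.5859, -0.2253])]
[ 0.1005 -0.7643  0.021 ]
```

The drive is at (0.580,-0.206), with side angle about 58° mod 90. Next I'll place the camera straight above the deep socket.

Emit:
apply_moves:
  series:
    - {"jaw":-1,"linear":[0,-0.1,0.02],"roll":0}
    - {"jaw":-1,"linear":[0,-0.2,0.04],"roll":0}
    - {"jaw":-1,"linear":[0,-0.3,0.06],"roll":0}
    - {"jaw":-1,"linear":[0.03,-0.4,0.08],"roll":0}
    - {"jaw":-1,"linear":[0.06,-0.5,0.1],"roll":0}
    - {"jaw":-1,"linear":[0.1,-0.6,0.12],"roll":0}
    - {"jaw":-1,"linear":[0.15,-0.7,0.14],"roll":0}
    - {"jaw":-1,"linear":[0.183,-0.772,0.16],"roll":0}
    - {"jaw":-1,"linear":[0.183,-0.772,0.16],"roll":0}
    - {"jaw":-1,"linear":[0.183,-0.772,0.16],"roll":0}

```text
t: 3.18
tool_pos: [0.3785, 0.2182, 0.2512]
orientation: [2.091, 0.259, -2.09]
force: [-0.6, 0.5, -0.2]
opening: 0.0928
```

```bash
python3 - <<'E'
from h import *
s=read_state();print(s["t"],s["tool_pos"].round(3),s["dq"].round(3))
a=cam("wrist");np.savez("w2.npz",K=a[1],R=a[2],o=a[3]);cv2.imwrite("pics/w2.png",a[0]); p=proj(*a[1:],[.456,.24,.08]);print(p)
u,v=p.astype(int);print(u-40,v-30)
g=cv2.convertScaleAbs(a[0][v-30:v+30,u-40:u+40],alpha=2,beta=10);cv2.imwrite("pics/w2z.png",cv2.resize(g,None,fx=10,fy=10,interpolation=cv2.INTER_CUBIC))
E
```

```text
3.175 [0.378 0.218 0.251] [-0.026  0.006 -0.024  0.001  0.001  0.002]
[315.63957023 143.40700623]
275 113
```

View pics/w2z.png

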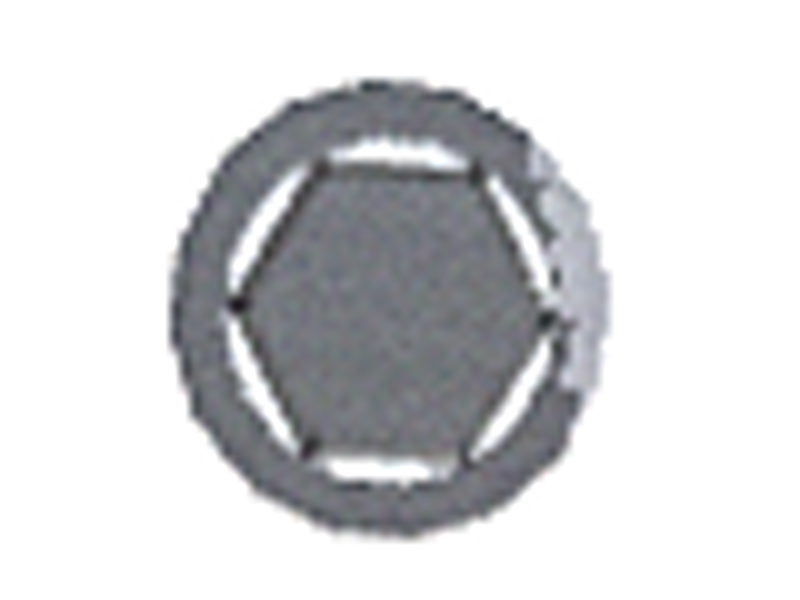

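The hex floor is closed, so the hole angle has to be felt. The socket outline spans (292–336, 121–167) in the image.

```bash
python3 - <<'E'
from h import *
w=np.load("w2.npz");c=(w["K"],w["R"],w["o"])
C=ray(*c,314.1,143.8,.08);print(C, ray(*c,292.2,143.8,.08)[:2]-ray(*c,336,143.8,.08)[:2])
s=read_state();print(s["q"].round(3));print(to(C[0],C[1],.12),to(C[0],C[1],.041))
E
```

```text
[0.45530685 0.24131276 0.08      ] [-0.00999222  0.03977599]
[ 0.404 -0.337  1.864  0.     1.613  1.73 ]
[ 0.2194 -0.0068 -0.1325] [ 0.351  -0.0067 -0.1323]
```

Emit:
apply_moves:
  series:
    - {"jaw":-1,"linear":[0.1,-0.007,-0.132],"roll":0}
    - {"jaw":-1,"linear":[0.2,-0.007,-0.132],"roll":0}
    - {"jaw":-1,"linear":[0.22,-0.007,-0.132],"roll":0}
    - {"jaw":-1,"linear":[0.27,-0.007,-0.132],"roll":0}
    - {"jaw":-1,"linear":[0.32,-0.007,-0.132],"roll":0}
    - {"jaw":-1,"linear":[0.351,-0.007,-0.132],"roll":0}
    - {"jaw":-1,"linear":[0.351,-0.007,-0.132],"roll":0}
    - {"jaw":-1,"linear":[0.351,-0.007,-0.132],"roll":0}

```text
t: 4.22
tool_pos: [0.4564, 0.2414, 0.0425]
orientation: [2.095, 0.258, -2.088]
force: [0.3, 1.5, 1.0]
opening: 0.0932
```

Emit:
apply_moves:
  series:
    - {"jaw":0,"linear":[0,0,0],"roll":0}
    - {"jaw":0.2,"linear":[0,0,0],"roll":0}
    - {"jaw":0.4,"linear":[0,0,0],"roll":0}
    - {"jaw":0.6,"linear":[0,0,0],"roll":0}
    - {"jaw":1,"linear":[0,0,0],"roll":0}
    - {"jaw":1,"linear":[0,0,0],"roll":0}
    - {"jaw":1,"linear":[0,0,0],"roll":0}
    - {"jaw":1,"linear":[0,0,0],"roll":0}
  force: 45

```text
t: 5.22
tool_pos: [0.4563, 0.2414, 0.0424]
orientation: [2.095, 0.258, -2.089]
force: [-0.1, 0.9, -0.7]
opening: 0.0417
```

```bash
python3 - <<'E'
from h import *
s=read_state();print(s["t"],s["tool_pos"].round(4),s["force"].round(2),s["wrist_torque"].round(2),s["opening"],s["dq"].round(3))
print(to(.58,-.206,.30))
E
```

```text
5.225 [0.4563 0.2414 0.0424] [-0.07  0.88 -0.72] [0.12 0.04 0.04] 0.04168856840247194 [ 0.003  0.001 -0.002 -0.    -0.001 -0.   ]
[-0.4298  0.7732 -0.0209]
```

Gripped (opening 41.7 mm, rim = TCP z − 0.0424). I'll lift, carry over the drive, and turn by −25° as the search start.

Emit:
apply_moves:
  series:
    - {"jaw":1,"linear":[-0.05,0,0],"roll":0}
    - {"jaw":1,"linear":[-0.13,0,0],"roll":0}
    - {"jaw":1,"linear":[-0.23,0,0],"roll":0}
    - {"jaw":1,"linear":[-0.33,0.06,-0.002],"roll":-0.1}
    - {"jaw":1,"linear":[-0.42,0.14,-0.004],"roll":-0.2}
    - {"jaw":1,"linear":[-0.43,0.23,-0.006],"roll":-0.3}
    - {"jaw":1,"linear":[-0.43,0.32,-0.008],"roll":-0.4}
    - {"jaw":1,"linear":[-0.43,0.41,-0.01],"roll":-0.5}
    - {"jaw":1,"linear":[-0.43,0.5,-0.013],"roll":-0.6}
    - {"jaw":1,"linear":[-0.43,0.59,-0.016],"roll":-0.7}
    - {"jaw":1,"linear":[-0.43,0.67,-0.018],"roll":-0.833}
    - {"jaw":1,"linear":[-0.43,0.74,-0.02],"roll":-0.833}
    - {"jaw":1,"linear":[-0.43,0.773,-0.021],"roll":-0.833}
    - {"jaw":1,"linear":[-0.43,0.773,-0.021],"roll":-0.833}
    - {"jaw":1,"linear":[-0.43,0.773,-0.021],"roll":-0.833}
    - {"jaw":1,"linear":[-0.43,0.773,-0.021],"roll":-0.833}

```text
t: 7.22
tool_pos: [0.58, -0.2046, 0.3002]
orientation: [1.831, 0.649, -1.824]
force: [-0.7, -0.2, -5.7]
opening: 0.0412
```

```bash
python3 - <<'E'
from h import *
s=read_state();print(s["t"],s["tool_pos"].round(4),s["force"].round(2),s["wrist_torque"].round(2),s["opening"],s["q"].round(3))
print(to(.58,-.206,.248))
a=cam("wrist");b=cam("scene");np.savez("w3.npz",K=a[1],R=a[2],o=a[3])
cv2.imwrite("pics/w3.png",np.hstack([cv2.resize(a[0][190:400,170:470],None,fx=1.33,fy=1.33),cv2.resize(b[0][70:210,120:320],None,fx=2,fy=2)[:279]]))
E
```

```text
7.225 [ 0.58   -0.2046  0.3002] [-0.7  -0.24 -5.65] [ 0.02 -0.01  0.03] 0.04115412600041465 [-0.424  0.15   1.319  0.003  1.67   0.465]
[0.0871 0.0017 0.0018]
```

View pics/w3.png

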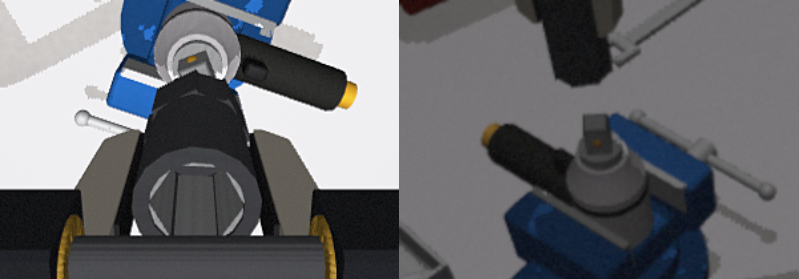

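The socket hangs upright in line over the drive (weight reads 5.65 N). I'll go to just above the tip, then touch down gently.

Emit:
apply_moves:
  series:
    - {"jaw":1,"linear":[0.03,0.002,0.002],"roll":0}
    - {"jaw":1,"linear":[0.06,0.002,0.002],"roll":0}
    - {"jaw":1,"linear":[0.08,0.002,0.002],"roll":0}
    - {"jaw":1,"linear":[0.087,0.002,0.002],"roll":0}
    - {"jaw":1,"linear":[0.087,0.002,0.002],"roll":0}
    - {"jaw":1,"linear":[0.087,0.002,0.002],"roll":0}

```text
t: 8.07
tool_pos: [0.5805, -0.2067, 0.249]
orientation: [1.831, 0.648, -1.822]
force: [0.3, 0.4, -5.1]
opening: 0.0417
```

Emit:
apply_moves:
  series:
    - {"jaw":1,"linear":[0.002,0,0],"roll":0}
    - {"jaw":1,"linear":[0.004,0,0],"roll":0}
    - {"jaw":1,"linear":[0.006,0,0],"roll":0}
    - {"jaw":1,"linear":[0.008,0,0],"roll":0}
    - {"jaw":1,"linear":[0.01,0,0],"roll":0}

```text
t: 8.7
tool_pos: [0.5805, -0.2067, 0.2429]
orientation: [1.831, 0.648, -1.823]
force: [-1.1, 0.1, -4.9]
opening: 0.0414
```

Emit:
apply_moves:
  series:
    - {"jaw":1,"linear":[0.0015,0,0],"roll":0}
    - {"jaw":1,"linear":[0.003,0,0],"roll":0}
    - {"jaw":1,"linear":[0.004,0,0],"roll":0}
    - {"jaw":1,"linear":[0.005,0,0],"roll":0}

```text
t: 9.2
tool_pos: [0.5805, -0.2067, 0.2399]
orientation: [1.831, 0.648, -1.823]
force: [1.5, 0.1, -4.7]
opening: 0.0416
```

Emit:
apply_moves:
  series:
    - {"jaw":1,"linear":[0.001,0,0],"roll":0}
    - {"jaw":1,"linear":[0.002,0,0],"roll":0}
    - {"jaw":1,"linear":[0.003,0,0],"roll":0}

```text
t: 9.57
tool_pos: [0.5805, -0.2067, 0.238]
orientation: [1.831, 0.648, -1.823]
force: [0.3, -0.6, -5.0]
opening: 0.0414
```

Emit:
apply_moves:
  series:
    - {"jaw":1,"linear":[0.001,0,0],"roll":0}
    - {"jaw":1,"linear":[0.002,0,0],"roll":0}

```text
t: 9.82
tool_pos: [0.5805, -0.2067, 0.2368]
orientation: [1.831, 0.648, -1.823]
force: [-0.3, -0.0, -4.4]
opening: 0.0417
```

Emit:
apply_moves:
  series:
    - {"jaw":1,"linear":[0.001,0,0],"roll":0}
    - {"jaw":1,"linear":[0.002,0,0],"roll":0}

```text
t: 10.07
tool_pos: [0.5806, -0.2066, 0.236]
orientation: [1.832, 0.648, -1.822]
force: [-1.3, 0.7, -1.6]
opening: 0.0415
```

Emit:
apply_moves:
  series:
    - {"jaw":1,"linear":[0.001,0,0],"roll":0}
    - {"jaw":1,"linear":[0.002,0,0],"roll":0}

```text
t: 10.32
tool_pos: [0.5807, -0.2064, 0.2354]
orientation: [1.832, 0.648, -1.822]
force: [-2.4, 2.6, 1.6]
opening: 0.0413
```

Contact at TCP z≈0.236 (rim about 6 mm below the tip), so it is misaligned as expected. I'll yield slightly to the side force and turn in small steps under a light press.

Emit:
apply_moves:
  series:
    - {"jaw":1,"linear":[0.0005,-0.001,0],"roll":0.13}
    - {"jaw":1,"linear":[0.001,-0.001,0],"roll":0.27}
    - {"jaw":1,"linear":[0.001,-0.001,0],"roll":0.27}

```text
t: 10.7
tool_pos: [0.5802, -0.2061, 0.2343]
orientation: [1.921, 0.531, -1.911]
force: [0.5, -0.2, -5.1]
opening: 0.0413
```

Emit:
apply_moves:
  series:
    - {"jaw":1,"linear":[0.001,0,0],"roll":0.13}
    - {"jaw":1,"linear":[0.001,0,0],"roll":0.27}
    - {"jaw":1,"linear":[0.001,0,0],"roll":0.27}

```text
t: 11.08
tool_pos: [0.5801, -0.2058, 0.2332]
orientation: [2.006, 0.408, -1.996]
force: [0.2, 1.9, -6.4]
opening: 0.0415
```

Emit:
apply_moves:
  series:
    - {"jaw":1,"linear":[0.001,0,0],"roll":0.13}
    - {"jaw":1,"linear":[0.001,0,0],"roll":0.27}
    - {"jaw":1,"linear":[0.001,0,0],"roll":0.27}

```text
t: 11.45
tool_pos: [0.5803, -0.2059, 0.233]
orientation: [2.086, 0.276, -2.076]
force: [-1.2, 1.3, -2.1]
opening: 0.0412
```

The force went back to free and z fell at roll ≈ −17…−9°, then contact returned near 0°. I'll turn back to about −16° and lower.

Emit:
apply_moves:
  series:
    - {"jaw":1,"linear":[0,0,0],"roll":-0.25}
    - {"jaw":1,"linear":[0,0,0],"roll":-0.5}
    - {"jaw":1,"linear":[0,0,0],"roll":-0.5}

```text
t: 11.82
tool_pos: [0.5802, -0.2059, 0.2327]
orientation: [1.93, 0.519, -1.92]
force: [0.5, -0.4, -4.4]
opening: 0.0412
```

Emit:
apply_moves:
  series:
    - {"jaw":1,"linear":[0.0015,0,0],"roll":0}
    - {"jaw":1,"linear":[0.003,0,0],"roll":0}
    - {"jaw":1,"linear":[0.003,0,0],"roll":0}

```text
t: 12.2
tool_pos: [0.5802, -0.2059, 0.2307]
orientation: [1.93, 0.519, -1.921]
force: [-0.2, -0.2, -5.3]
opening: 0.0415
```

```bash
python3 - <<'E'
from h import *
s=read_state();print(s["t"],s["tool_pos"].round(4),s["force"].round(2),s["wrist_torque"].round(2))
E
```

```text
12.2 [ 0.5802 -0.2059  0.2307] [-0.24 -0.21 -5.34] [ 0.04 -0.03  0.01]
```

It entered freely, with the rim about 12 mm below the tip. Now I'll push over the balls in small steps.

Emit:
apply_moves:
  series:
    - {"jaw":1,"linear":[0.0015,0,0],"roll":0}
    - {"jaw":1,"linear":[0.003,0,0],"roll":0}
    - {"jaw":1,"linear":[0.0045,0,0],"roll":0}

```text
t: 12.58
tool_pos: [0.5802, -0.2059, 0.2279]
orientation: [1.93, 0.519, -1.921]
force: [0.3, -0.0, -4.9]
opening: 0.0416
```

Emit:
apply_moves:
  series:
    - {"jaw":1,"linear":[0.0015,0,0],"roll":0}
    - {"jaw":1,"linear":[0.003,0,0],"roll":0}
    - {"jaw":1,"linear":[0.0045,0,0],"roll":0}

```text
t: 12.95
tool_pos: [0.5806, -0.2059, 0.2264]
orientation: [1.931, 0.518, -1.919]
force: [-2.3, 1.9, 5.6]
opening: 0.0412
```

Emit:
apply_moves:
  series:
    - {"jaw":1,"linear":[0.0015,0,0],"roll":0}
    - {"jaw":1,"linear":[0.003,0,0],"roll":0}
    - {"jaw":1,"linear":[0.0045,0,0],"roll":0}

```text
t: 13.32
tool_pos: [0.5806, -0.2059, 0.2239]
orientation: [1.931, 0.518, -1.919]
force: [-2.4, 1.9, 1.6]
opening: 0.0412
```

Emit:
apply_moves:
  series:
    - {"jaw":1,"linear":[0.0025,0,0],"roll":0}
    - {"jaw":1,"linear":[0.005,0,0],"roll":0}
    - {"jaw":1,"linear":[0.0075,0,0],"roll":0}

```text
t: 13.7
tool_pos: [0.5804, -0.2059, 0.2186]
orientation: [1.93, 0.518, -1.92]
force: [0.1, 0.2, -3.9]
opening: 0.0415
```

Emit:
apply_moves:
  series:
    - {"jaw":1,"linear":[0.002,0,0],"roll":0}
    - {"jaw":1,"linear":[0.004,0,0],"roll":0}
    - {"jaw":1,"linear":[0.006,0,0],"roll":0}

```text
t: 14.08
tool_pos: [0.5803, -0.2059, 0.2145]
orientation: [1.93, 0.519, -1.92]
force: [-0.3, 1.3, -4.4]
opening: 0.0416
```

Emit:
apply_moves:
  series:
    - {"jaw":1,"linear":[0.0015,0,0],"roll":0}
    - {"jaw":1,"linear":[0.003,0,0],"roll":0}
    - {"jaw":1,"linear":[0.0045,0,0],"roll":0}

```text
t: 14.45
tool_pos: [0.5806, -0.2059, 0.2141]
orientation: [1.931, 0.518, -1.919]
force: [-7.2, 3.6, 12.6]
opening: 0.0413
```

Firm stop at TCP z 0.2141 against 0.2144 expected when fully home. Now the tug: up about 6 mm, hold for a second.

Emit:
apply_moves:
  series:
    - {"jaw":1,"linear":[0,0,0],"roll":0}
    - {"jaw":1,"linear":[-0.003,0,0],"roll":0}
    - {"jaw":1,"linear":[-0.006,0,0],"roll":0}
    - {"jaw":1,"linear":[-0.0085,0,0],"roll":0}
    - {"jaw":1,"linear":[-0.01,0,0],"roll":0}
    - {"jaw":1,"linear":[-0.01,0,0],"roll":0}
    - {"jaw":1,"linear":[-0.01,0,0],"roll":0}

```text
t: 15.32
tool_pos: [0.5803, -0.2058, 0.2197]
orientation: [1.93, 0.518, -1.919]
force: [0.6, 0.8, -11.7]
opening: 0.0417
```

```bash
python3 - <<'E'
from h import *
s=read_state();print(s["t"],s["tool_pos"].round(4),s["force"].round(2),s["wrist_torque"].round(2))
b=cam("scene");cv2.imwrite("pics/tug.png",cv2.resize(b[0][70:190,140:300],None,fx=4,fy=4))
E
```

```text
15.325 [ 0.5803 -0.2058  0.2197] [  0.55   0.76 -11.71] [ 0.18  0.03 -0.  ]
```

View pics/tug.png

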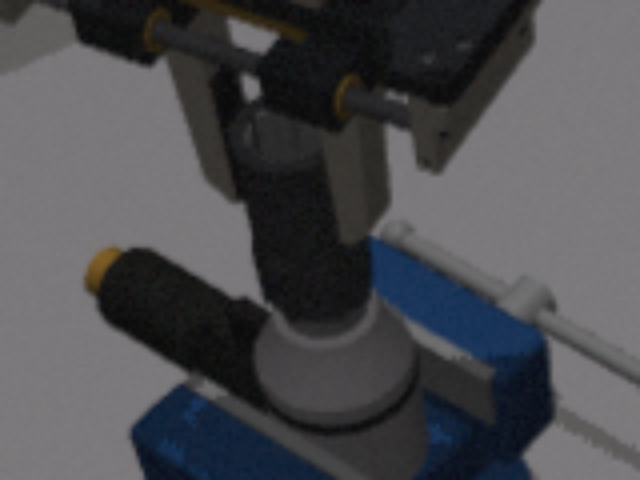

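The collar rises with the socket, and the pull of 6.5 N (less weight) fits a latched, sprung spindle. I'll rise slightly more for margin and hold.

Emit:
apply_moves:
  series:
    - {"jaw":1,"linear":[-0.001,0,0],"roll":0}
    - {"jaw":1,"linear":[-0.002,0,0],"roll":0}
    - {"jaw":1,"linear":[-0.002,0,0],"roll":0}
    - {"jaw":1,"linear":[-0.002,0,0],"roll":0}
    - {"jaw":1,"linear":[-0.002,0,0],"roll":0}
    - {"jaw":1,"linear":[-0.002,0,0],"roll":0}
    - {"jaw":1,"linear":[-0.002,0,0],"roll":0}
    - {"jaw":1,"linear":[-0.002,0,0],"roll":0}

```text
t: 16.38
tool_pos: [0.5803, -0.2058, 0.221]
orientation: [1.93, 0.518, -1.919]
force: [1.1, 0.5, -12.3]
opening: 0.0418
```

```bash
python3 - <<'E'
from h import *
for i in range(3):
    read_camera("scene"); s=read_state();print(s["t"],s["tool_pos"].round(4),s["force"].round(2))
E
```

```text
16.425 [ 0.5802 -0.2058  0.2209] [  0.63   0.13 -11.73]
16.475 [ 0.5803 -0.2058  0.221 ] [ -0.45   0.75 -13.5 ]
16.525 [ 0.5803 -0.2057  0.221 ] [ -0.5    0.87 -12.74]
```

The pull averages about 7.5 N net, so at least 4 mm of rise, held for over 1 s. Now I'll lower, press lightly home and release.

Emit:
apply_moves:
  series:
    - {"jaw":1,"linear":[0.004,0,0],"roll":0}
    - {"jaw":1,"linear":[0.007,0,0],"roll":0}
    - {"jaw":1,"linear":[0.01,0,0],"roll":0}
    - {"jaw":1,"linear":[0.0115,0,0],"roll":0}
    - {"jaw":1,"linear":[0.0125,0,0],"roll":0}
    - {"jaw":1,"linear":[0.0135,0,0],"roll":0}
    - {"jaw":1,"linear":[0.0145,0,0],"roll":0}

```text
t: 17.4
tool_pos: [0.5807, -0.2059, 0.2142]
orientation: [1.931, 0.517, -1.918]
force: [-6.3, 3.3, 6.5]
opening: 0.0415
```

Emit:
apply_moves:
  series:
    - {"jaw":1,"linear":[0,0,0],"roll":0}
    - {"jaw":0.1,"linear":[0,0,0],"roll":0}
    - {"jaw":-0.3,"linear":[0,0,0],"roll":0}
    - {"jaw":-0.6,"linear":[0,0,0],"roll":0}
    - {"jaw":-1,"linear":[0,0,0],"roll":0}
    - {"jaw":-1,"linear":[0,0,0],"roll":0}
    - {"jaw":-1,"linear":[0,0,0],"roll":0}
    - {"jaw":-1,"linear":[0,0,0],"roll":0}

```text
t: 18.4
tool_pos: [0.5807, -0.2058, 0.2142]
orientation: [1.931, 0.517, -1.918]
force: [-0.7, 0.1, 0.5]
opening: 0.092
```

Emit:
apply_moves:
  series:
    - {"jaw":-1,"linear":[-0.03,0,0],"roll":0}
    - {"jaw":-1,"linear":[-0.08,0,0],"roll":0}
    - {"jaw":-1,"linear":[-0.15,0,0],"roll":0}
    - {"jaw":-1,"linear":[-0.22,0,0],"roll":0}
    - {"jaw":-1,"linear":[-0.22,0,0],"roll":0}
    - {"jaw":-1,"linear":[-0.22,0,0],"roll":0}

```text
t: 19.15
tool_pos: [0.5798, -0.2059, 0.3467]
orientation: [1.932, 0.517, -1.917]
force: [-0.5, 0.2, -0.2]
opening: 0.0929
```

```bash
python3 - <<'E'
from h import *
s=read_state();print(s["t"],s["tool_pos"].round(4),s["force"].round(2),s["opening"])
b=cam("scene");cv2.imwrite("pics/end.png",b[0])
for z in (.172,.212,.252): print(z,proj(*b[1:],[.58,-.206,z]).round(1))
cv2.imwrite("pics/endz.png",cv2.convertScaleAbs(cv2.resize(b[0][60:390,120:480],None,fx=1.8,fy=1.8),alpha=1.5))
E
```

```text
19.15 [ 0.5798 -0.2059  0.3467] [-0.48  0.16 -0.25] 0.0928867952622361
0.172 [219.3 142.3]
0.212 [215.4 124.4]
0.252 [211.2 105. ]
```

View pics/endz.png

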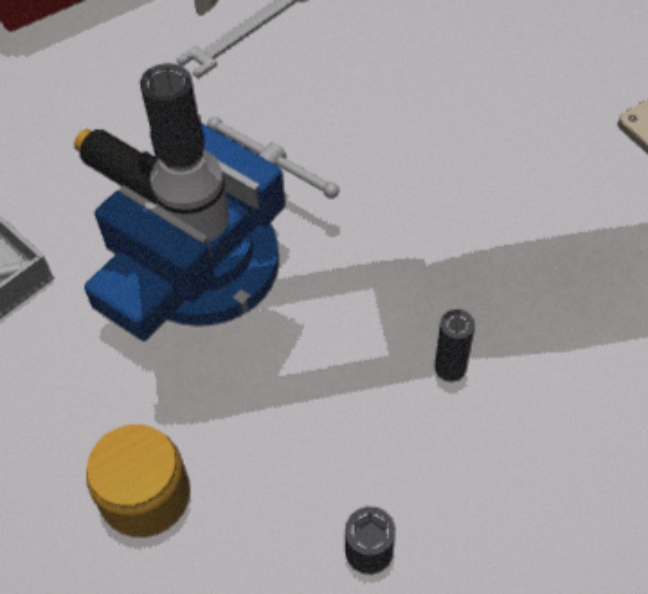

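The socket stands upright on the nose. Its top ellipse spans zoom y≈64–99, so its centre is at about (212,105) against (211,105) predicted for fully home. The other two sockets are untouched, and the gripper is clear.

```bash
python3 -c "
from plant import *
print(close_job())"
```

```text
the job is handed in; nothing more can be done
None
```

The deep socket is fitted, latched and released on the wrench's square drive, and the job is handed in. It took about 19 s of the 64 s allowed.

- **Finding the angle:** I pressed the socket on lightly while turning it from −25°. It dropped onto the drive between about −17° and −9°, and I turned it back to about −16° to lower it.
- **Pushing home:** It went over the balls at about 11 N and stopped firmly at tool height 0.2141 m, against 0.2144 m expected when fully home. The highest push I read was about 18 N; forces were read only at the end of each move.
- **Proving the latch:** I raised the tool about 5.6 mm, then to about 6.9 mm, and held it for over 1 s. The pull levelled at about 7.5 N besides the socket's weight, which matches roughly 5 mm of spindle rise. That is a little under the tool's travel but above the 4 mm needed. The spindle itself could not be read directly.
- **Release and last checks:** I pressed it back to 0.2142 m, let go and moved clear.
  - **Seating:** the last picture shows the socket upright, with its top within about 1 px of the fully seated position.
  - **Other sockets:** both are standing where they were.
  - **Touching nothing:** the tool force is about zero.

One early measurement disagreed: the collar looked about 40 mm across instead of 34 mm, probably because I picked the wrong edge. Its centre still agreed with the drive's to about 1 mm.

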